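Seat a lens barrel in the V-block and hold it down

ROBOT

A 7-joint arm with a two-finger parallel gripper is mounted at the origin on a cart in front of the work surface, level with it; the furniture and walls round the work are solid. World frame = base frame: x ahead of the robot, y to its left, z up, the work surface at z = 0. Lengths are in m, angles in rad, forces in N, time in s.
With the tool pointing down it reaches from about 0.4 to 0.85 m from the base axis. Payload 10.4 kg.
Tool frame: the origin (TCP) lies between the finger pads; the fingertips stand 8 mm ahead of it and the grasp point (between the pads) lies 11 mm behind it; z points along the fingers, y is the line along which they close (so a half turn about z gives the same grasp; the last joint's range is limited). The gripper opens to 85 mm and grips with 20 to 120 N. Pads are 22 mm wide; open, the fingers measure 114 mm over their backs; the gripper's body (76 mm by 85 mm) begins 54 mm behind the grasp point. The pads swing forward as they close: fully open they stand 13 mm farther back than shut.
Start: joints at [1.08, 0.332, -0.065, 1.46, 0.022, 1.35, -0.088], TCP at [0.282, -0.558, 0.239] pointing down, gripper open.
Joint ranges: [-2.6, 2.6], [-0.5, 2.12], [-1.47, 1.34], [0.16, 2.42], [-1.27, 4.41], [0.06, 2.06], [-2.6, 2.6]. Speed limits (rad/s): [2.22, 2.22, 2.79, 2.79, 3.14, 3.14, 3.14].

INTERFACE

Orientations are given as a unit quaternion [x, y, z, w].
In Python, from rig import * gives the robot as it stands.
- The arm moves only by the shell command python3 -m creep 'ROWS' [FORCE]. ROWS is JSON, one flat list of numbers, 5 for each row, row after row: the shift along the tool's x, y, z in m, then the turn about the tool's z in rad, then the opening, from 0 (shut) to 1 (fully open). In form: [x, y, z, twist, gripper, x, y, z, twist, gripper, ...]. A call has exactly 8 rows; each row is the pose to reach, as a shift and turn from the pose commanded when the call began, along the tool's axes at that moment; what a row does not reach only later rows make up. A row lasts 1/10 s, in which the tool goes at most 50 mm and 8.59 degrees, less where a joint would pass 70% of its speed; a pose out of reach is approached as far as the arm can. A call with a gripper value outside its range is refused whole. The fingers move at their own pace and stop on an object; FORCE is the grip in N (left out, the last holds). Time passes only in rows, so rows that repeat a pose let the fingers close, or fill a call up. It gives the time, the measured TCP pose, the force, the opening and the grip force at its end, in the units of the state.
- get_state(): the state, without advancing time (a new reading comes with each control period).
- snapshot(name): name is "scene" or "side" or "wrist"; returns the picture (400x640x3 uint8, red, green, blue); there is no depth.
- camera_info(name): a dict with "fovy" (degrees; the focal length in pixels is half the picture's height over the tangent of half this angle, whatever the lens; pixels are square), "cx", "cy" (the principal point, pixels), "rvec" (rotation vector, rad) and "tvec" (3), from world to camera coordinates, as OpenCV has them. Camera axes: x right, y down, z forward; pixel columns grow to the right and rows downward; lengths in m; the calibration is good to about 2 mm. The wrist camera is an equidistant fisheye: a pixel r from the principal point sees the ray r / f radians off the axis. A picture is of the moment at which its call begins: read the wrist's pose just before it. camera_info takes no time and is no camera call; for the wrist camera it gives the pose at the moment of the call.
- finish_job(): hands the job in; it is judged then, once.
The state is a dict: "time_s": time; "joint_pos": joint angles; "joint_vel": joint speeds; "effort": joint torques, N m; "tool_pos": TCP position; "eef_rot": TCP orientation; "force": force on the tool from outside, world axes, zero at the start; "moment": the same for the moment, N m; "gripper_width": opening from 0.0 (shut) to 1.0 (fully open); "finger_force": force on a finger pad.
Only numpy, scipy, OpenCV 4.12 (cv2) and the standard library are available. Lean on these libraries where they do the work, as an engineer would, in place of code of your own. Each camera call takes 0.05 s, during which the arm holds its last target. There are 200 camera calls.

TASK

First swing the V-block's folded end stop out across the end of the V until it clicks fully home. Then take the longer of the two lens barrels from its wooden cradle, lay it in the V with one end up against the swung-out stop (either way round), press it straight down with about 10 N (never over 50 N) so that it bears on both V faces, not on one only, and finish while still holding it pressed there. Leave the shorter barrel and everything else where it stands.

Things in the scene. Friction and masses are not known exactly. Their poses are not given: they have to be found in the camera images.
- jig: Fixed steel V-block fixture, plate 107x140x14 mm. Origin on the table under the middle of the V; y runs along the V, z up. Two 90 degree V saddles at y = -49..-31 and +31..+49 mm (62 mm open between them, down to z = 14 mm), 62 mm wide in x, tops at z = 56, V root at z = 35 mm. The end stop is at the -y end; folded, it lies beside the V on the -x side, in the way of fingers.
- v_seat (a point): Where the middle of the long barrel's axis lies when it is seated in the V and its end touches the swung-out stop: 58 mm above the table. Same axes as the fixture.
- v_near: the V faces on the fixture's -x side (both saddles), ground smooth and slippery (friction about 0.15): a barrel that bears on this face only is pushed towards +x about as hard as up; origin as the fixture's
- v_far: the V faces on the fixture's +x side (both saddles), likewise; alone, they push the barrel towards -x; origin as the fixture's
- stop_arm (a joint): Angle of the end stop about its vertical hinge. 0: folded, arm along the fixture's +y; 1.571 (hard stop): arm along +x, across the V's end; grows clockwise from above. Starts at 0 to 0.5. Light friction holds it where it is left; from 1.07 to 1.33 it rides over a spring ball (2.5 N at the pin; springs back if let go), past 1.33 the ball draws it home and keeps it.
- stop_hinge (a point): point on the end stop's vertical hinge axis, at the height of the arm's middle (66 mm above the table)
- stop_pin (a point): Upright round steel pin to grip at the free end of the stop arm, 10 mm thick, 85 mm from the hinge axis; this point is on its axis 88 mm above the table, pin top at 99 mm. The arm is a bar 10 mm wide at z = 60..72 mm; swung out, its face towards the V is 55 mm from v_seat.
- long_barrel: The longer lens barrel: plain metal tube with glass ends, 32 mm diameter, 110 mm long, about 0.16 kg. Origin at its middle on the axis, y along its axis; both ends alike. It starts lying in one of the two cradles, axis 36 mm above the table.
- short_barrel: the shorter barrel (leave it): same look and diameter, 76 mm long, in the other cradle; origin at its middle, y along its axis. (Beyond the task's things: a laser head hangs at the left, over the round tilting fixture, and at the back left, down to z = 0.2 m; keep the arm clear of it.)
- cradle_1: Wooden cradle under the long barrel, fixed, 44x84 mm with a 9 mm base and two V saddles at y = 26..36 mm and -36..-26 mm (52 mm open between them), tops at z = 34 mm. Origin on the table under its middle, y along the barrel.
- cradle_2: like cradle_1, under the short barrel
- collet_1: bystander: slotted steel collet, 26 mm across, 34 mm tall, standing
- collet_2: bystander: slotted steel collet, 29 mm across, 36 mm tall, standing
- parts_tin: bystander: round metal tin, 53 mm across, 22 mm tall
- hex_key_2: bystander: small black hex key, 23x80x5 mm, lying between the cradles
- pin_vise: bystander: slim metal pin vise, 22x99x11 mm
- gauge_block: bystander: steel block with holes, 66x84x26 mm
- ring_gauge: bystander: steel ring, 49 mm across, 15 mm tall

How it is judged:
On the way, in this order (a step that is already met when the one before it is completed fails the run):
1. the end stop is swung fully out, into its detent, while the long barrel still lies in its cradle (value of joint stop_arm above 1.5 rad and distance of long_barrel from where it was at the start of the episode below 0.01 m), for 0.2 s.
2. the long barrel is lifted out of its cradle (height (world z) of long_barrel above 0.06 m and distance of long_barrel from where it was at the start of the episode above 0.02 m), for 0.1 s.
At the end, for the whole second after the job is handed in: Stop within 0.07 rad of its hard stop; long barrel in the V (axis within 2 mm sideways, 2.5 mm in height, 0.05 rad), its end within 5 mm of the stop, pressed onto each V face with more than 2.5 N (its weight gives 1.5 N at most) by the fingers, which still hold it, at rest (value of joint stop_arm above 1.5 rad and x of long_barrel in the frame of v_seat between -0.002 and 0.002 m and y of long_barrel in the frame of v_seat between -0.003 and 0.005 m and z of long_barrel in the frame of v_seat between -0.0025 and 0.0025 m and angle between the y axis of long_barrel and the y axis of jig, either way round below 0.05 rad and contact force between long_barrel and v_near above 2.5 N and contact force between long_barrel and v_far above 2.5 N and contact force between long_barrel and the fingers above 2 N and linear speed of long_barrel below 0.01 m/s); the arm keeps its last pose, push and grip.
It fails at once if the barrel is pressed onto a V face with more than 50 N (contact force between long_barrel and v_near above 50 N or contact force between long_barrel and v_far above 50 N).
It fails at once if the shorter barrel or a bystander is moved more than 25 mm (distance of any of short_barrel, collet_1, collet_2, parts_tin, hex_key_2, pin_vise, gauge_block, ring_gauge from where it was at the start of the episode above 0.025 m).
It also fails if it takes over 58 s, if anything falls off the work surface, if the arm or the gripper's body presses on something with over 40 N, if the wrist force passes 120 N, or if a joint passes its speed limit or range.

## Working session

There is one attempt and no reset: what is moved stays moved. The work goes in short steps, Python scripts to look and compute and a shell command to move; the robot and the scene stay as the last step left them, time stands still between calls to the robot, and variables do not carry over. Pictures are saved under pics/ and viewed, at most 10 in all, crops included, and the job is handed in when it is done.

```bash
mkdir -p pics; cat > h.py <<'E'
from rig import *
import numpy as np, cv2
from scipy.spatial.transform import Rotation as R
def cam(n):
    c=camera_info(n); f=200/np.tan(np.radians(c['fovy'])/2)
    return f,c['cx'],c['cy'],R.from_rotvec(np.ravel(c['rvec'])).as_matrix(),np.ravel(c['tvec'])
def ray(n,uv,C=None):
    f,cx,cy,M,t=C or cam(n); d=np.array([(uv[0]-cx),(uv[1]-cy)])
    if n=='wrist':
        r=np.hypot(*d); th=r/f; v=np.array([*(d/max(r,1e-9)*np.sin(th)),np.cos(th)])
    else: v=np.array([*(d/f),1.])
    return -M.T@t, M.T@v
def onz(n,uv,z,C=None):
    o,v=ray(n,uv,C); return o+v*(z-o[2])/v[2]
def proj(n,p,C=None):
    f,cx,cy,M,t=C or cam(n); q=M@np.array(p)+t
    if n=='wrist':
        r=np.hypot(q[0],q[1]); th=np.arctan2(r,q[2]); return np.array([cx,cy])+q[:2]/max(r,1e-9)*th*f
    return np.array([cx,cy])+q[:2]/q[2]*f
def save(n,name):
    im=snapshot(n); cv2.imwrite('pics/'+name+'.png',im[:,:,::-1]); return im
E
python3 - <<'E'
from h import *
for n in('scene','side','wrist'):
    save(n,n+'0'); c=cam(n); print(n,c[:3],-c[3].T@c[4],c[3][2])
s=get_state(); print(s['tool_pos'],s['eef_rot'],s['time_s'],R.from_quat(s['eef_rot']).as_matrix())
E
```

```text
scene (np.float64(449.08177429614545), 316.21163513915144, 198.0643097045474) [-0.11860961  0.65488741  0.89314523] [ 0.56869801 -0.47540833 -0.67124473]
side (np.float64(453.84485202026264), 317.1370106852944, 200.28653762003248) [ 0.81208131 -0.71327218  0.58954179] [-0.2642008   0.81249794 -0.51965858]
wrist (np.float64(309.70691628693146), 321.5200947235861, 201.4561024879589) [ 0.35238516 -0.52281156  0.37274763] [-0.27581794 -0.13640865 -0.95148155]
[ 0.2817215  -0.55760101  0.23871541] [ 9.72761728e-01  2.31806679e-01 -1.31273816e-04 -5.15624659e-04] 0.15 [[ 8.92531292e-01  4.50985197e-01 -4.94446768e-04]
 [ 4.50985467e-01 -8.92530795e-01  9.42299574e-04]
 [-1.63458085e-05 -1.06402016e-03 -9.99999434e-01]]
```

View pics/scene0.png

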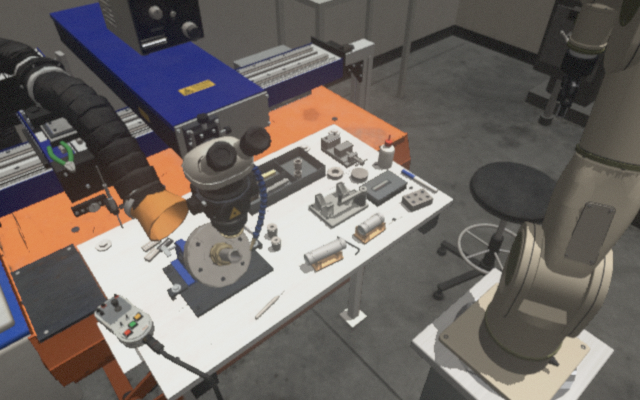

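View pics/side0.png

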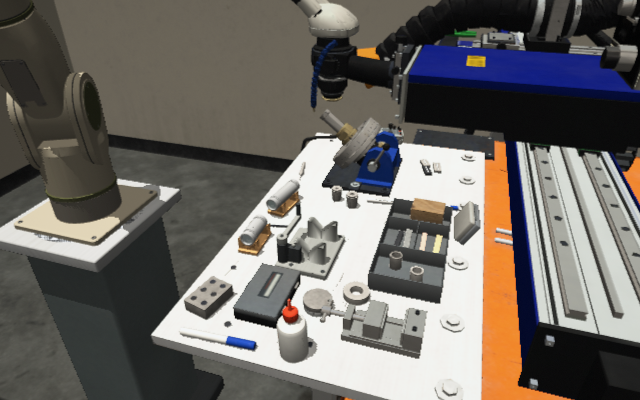

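The scene view shows the long barrel near (323,254), the short one near (370,227) and the jig near (338,205). In the side view they are at (285,195), (255,230) and (312,250). I'll enlarge both areas.

```bash
python3 - <<'E'
import cv2,numpy as np
a=cv2.imread('pics/scene0.png')[160:280,270:430]; b=cv2.imread('pics/side0.png')[165:285,220:380]
cv2.imwrite('pics/crop0.png',np.vstack([cv2.resize(x,(800,600),interpolation=cv2.INTER_CUBIC)[:, :] for x in (a,b)])[:, :])
cv2.imwrite('pics/ca.png',cv2.resize(a,(800,600),interpolation=cv2.INTER_CUBIC));cv2.imwrite('pics/cb.png',cv2.resize(b,(800,600),interpolation=cv2.INTER_CUBIC))
E
```

```text
(no output)
```

View pics/ca.png

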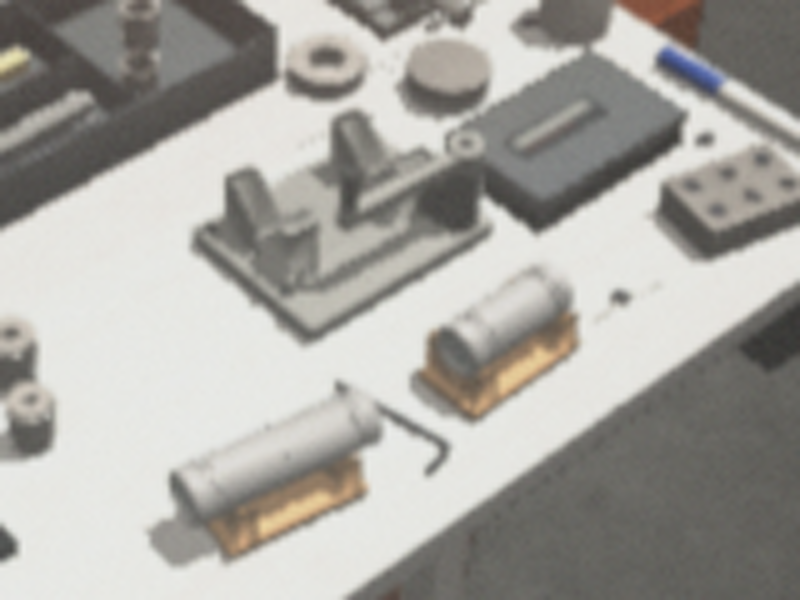

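View pics/cb.png

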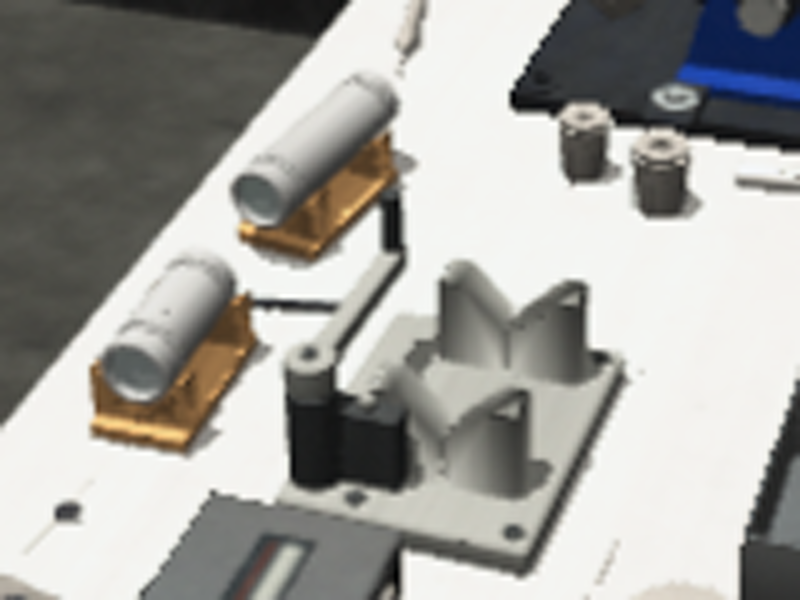

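The crops (5x) show the following. Scene: hinge cap (465,143), dark pin near (350,200), plate corners (195,235), (312,330), (490,225). Side: hinge cap (310,355), pin (392,195) to (392,250), plate corners (523,555), (620,357), (283,492).

```bash
python3 - <<'E'
from h import *
A=lambda u,v:(270+u/5-.4,160+v/5-.4); B=lambda u,v:(220+u/5-.4,165+v/5-.4)
def tri(a,b):
    o1,v1=ray('scene',a);o2,v2=ray('side',b)
    k=np.linalg.lstsq(np.c_[v1,-v2],o2-o1,rcond=None)[0]; p=o1+k[0]*v1;q=o2+k[1]*v2
    return ((p+q)/2).round(4),np.linalg.norm(p-q).round(4)
print('hinge',tri(A(465,143),B(310,355)))
print('pintop',tri(A(350,177),B(392,193)))
print('V tops far saddle peak -x', tri(A(270,232),B(460,265)))
for p in[(195,235),(312,328),(490,222)]: print('plate A',onz('scene',A(*p),.014).round(4))
for p in[(523,553),(620,357),(283,492)]: print('plate B',onz('side',B(*p),.014).round(4))
# barrels: axis centre ends z .036
print('long A',[onz('scene',A(*p),.036).round(4) for p in((190,492),(365,415))])
print('long B',[onz('side',B(*p),.036).round(4) for p in((262,197),(380,95))])
print('short A',[onz('scene',A(*p),.036).round(4) for p in((458,348),(560,285))])
print('short B',[onz('side',B(*p),.036).round(4) for p in((135,370),(215,268))])
E
```

```text
hinge (array([ 0.5241, -0.0514,  0.0728]), np.float64(0.0006))
pintop (array([0.5265, 0.035 , 0.096 ]), np.float64(0.0011))
V tops far saddle peak -x (array([0.552 , 0.0622, 0.0507]), np.float64(0.01))
plate A [0.6124 0.0722 0.014 ]
plate A [0.5138 0.0703 0.014 ]
plate A [ 0.5115 -0.0643  0.014 ]
plate B [ 0.6172 -0.0727  0.014 ]
plate B [0.6195 0.0624 0.014 ]
plate B [ 0.5153 -0.0664  0.014 ]
long A [array([0.4519, 0.2064, 0.036 ]), array([0.4338, 0.1054, 0.036 ])]
long B [array([0.4359, 0.1051, 0.036 ]), array([0.4547, 0.2125, 0.036 ])]
short A [array([0.4372, 0.0358, 0.036 ]), array([ 0.4355, -0.0398,  0.036 ])]
short B [array([ 0.4384, -0.0362,  0.036 ]), array([0.4391, 0.0438, 0.036 ])]
```

View pics/wrist0.png

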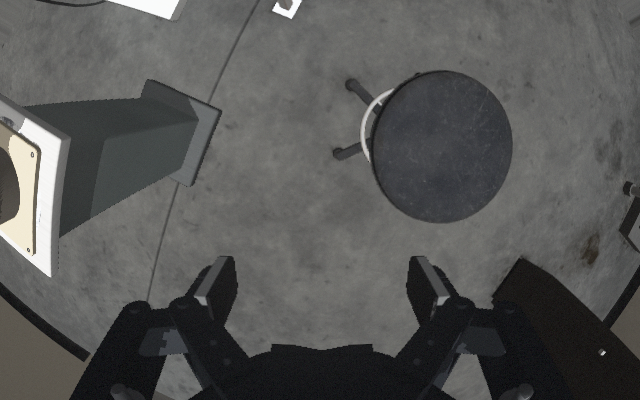

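```bash
python3 - <<'E'
from h import *
A=(217,255);print('fixture',onz('scene',A,.05)); 
for a,b in [((236,243),(336,97)),((268,135),(318,22))]:
    o1,v1=ray('scene',a);o2,v2=ray('side',b);k=np.linalg.lstsq(np.c_[v1,-v2],o2-o1,rcond=None)[0];print(o1+k[0]*v1,o2+k[1]*v2)
E
python3 -m creep '[0.02,-0.017,0,-0.05,1, 0.05,-0.043,0,-0.12,1, 0.085,-0.073,0,-0.2,1, 0.12,-0.104,0,-0.27,1, 0.155,-0.134,0,-0.34,1, 0.19,-0.164,0,-0.42,1, 0.225,-0.194,0,-0.48,1, 0.26,-0.224,0,-0.55,1]' 20
cat >> h.py <<'E'
def togo(p,head):
    s=get_state();M=R.from_quat(s['eef_rot']).as_matrix()
    h=np.arctan2(M[1,0],M[0,0]); d=M.T@(np.array(p)-s['tool_pos'])
    tw=-(head-h); tw=(tw+np.pi)%(2*np.pi)-np.pi
    print('t',round(s['time_s'],2),'pos',np.round(s['tool_pos'],4),'head',round(h,3),'tilt',M[:,2].round(4),'q',np.round(s['joint_pos'],2)); print('shift',d.round(4),'twist',round(tw,3),'F',np.round(s['force'],2))
E
python3 -c "
from h import *
togo([.5265,.035,.2],np.pi/2)"
```

```text
fixture [0.59331475 0.37778769 0.05      ]
[0.47885823 0.37581836 0.18907638] [0.5063757  0.38964489 0.20694715]
[0.49178195 0.26447406 0.40561005] [0.49742301 0.26717863 0.41050684]
time_s: 0.95
tool_pos: [0.4132, -0.2389, 0.2393]
eef_rot: [0.873, 0.488, -0.0, 0.0]
force: [1.0, -0.4, -0.3]
gripper_width: 1.001
finger_force: 0.0
t 0.95 pos [ 0.4132 -0.2389  0.2393] head 1.02 tilt [ 0.e+00 -4.e-04 -1.e+00] q [ 0.79  0.03 -0.36  1.82  0.01  1.3  -0.13]
shift [ 0.2927 -0.0467  0.0392] twist -0.551 F [ 0.97 -0.37 -0.28]
```

```bash
python3 -m creep '[0.045,-0.007,0.005,-0.09,1, 0.09,-0.014,0.012,-0.18,1, 0.135,-0.021,0.018,-0.27,1, 0.18,-0.029,0.024,-0.36,1, 0.225,-0.036,0.03,-0.45,1, 0.265,-0.042,0.036,-0.52,1, 0.293,-0.047,0.039,-0.551,1, 0.293,-0.047,0.039,-0.551,1]'
python3 -c "
from h import *
togo([.5265,.035,.2],np.pi/2)
C=cam('wrist'); np.save('C1.npy',np.r_[C[0],C[1],C[2],C[3].ravel(),C[4]])
save('wrist','w1')
for n,p in dict(pin=[.5265,.035,.099],hinge=[.524,-.051,.073],long1=[.4345,.105,.052],long2=[.4535,.211,.052]).items(): print(n,proj('wrist',p,C).round(1))
"
```

```text
time_s: 1.75
tool_pos: [0.527, 0.038, 0.1997]
eef_rot: [0.705, 0.709, 0.001, -0.001]
force: [-0.0, 0.3, 0.3]
gripper_width: 0.997
finger_force: 0.0
t 1.75 pos [0.527  0.038  0.1997] head 1.576 tilt [-7.0e-04  2.2e-03 -1.0e+00] q [ 0.43  0.21 -0.66  1.74  0.13  1.24 -0.25]
shift [-0.003  -0.0005 -0.0003] twist 0.005 F [-0.01  0.29  0.3 ]
pin [321.  208.4]
hinge [318.2 282. ]
long1 [222.8 120.1]
long2 [242.4   8.7]
```

View pics/w1.png

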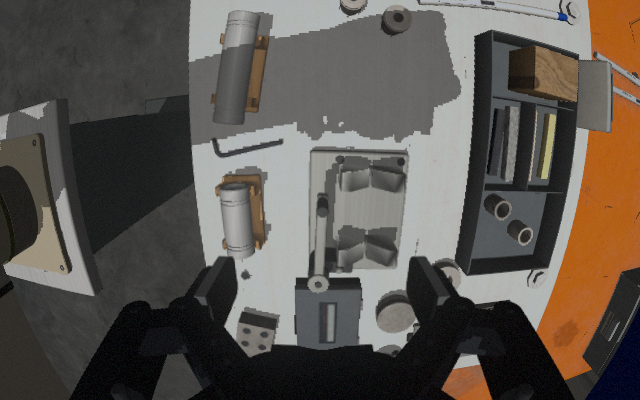

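The wrist view confirms the estimates: pin dark around (322,205), hinge (318,283), long barrel ends near (232,120) and (243,14). The V is at (372,175) and (365,245).

```bash
python3 - <<'E'
from h import *
a=np.load('C1.npy');C=(a[0],a[1],a[2],a[3:12].reshape(3,3),a[12:])
im=cv2.imread('pics/w1.png',0)
print(im[186:226:2,308:338:2])
for z in(.072,.099):print(proj('wrist',[.5265,.035,z],C),proj('wrist',[.5265,.040,z],C),proj('wrist',[.5265,.030,z],C))
# barrel edges: near end line & far end
print(im[60:72:6,205:265:3]); 
# jig plate corners in image -> z=.014
for p in[(310,149),(408,149),(402,268)]: print(onz('wrist',p,.014,C))
E
```

```text
[[169 129 155 156 155 159 154 149 122  89  86  86  89  87 150]
 [165 130 157 158 155 157 155 150 122  87  86  85  87  85 150]
 [157 129 156 155 155 158 155 149 121  89  85  86  88  89 150]
 [157 131 156 157 156 135 115 114 109  79  87  87  87  86 151]
 [159 132 157 159 155  70  54  52  54  54  81  88  88  83 149]
 [158 130 156 157 157  90  97  71  72  69  73  88  87  84 149]
 [159 132 158 158 157  88  51  46  47  71  77  86  87  85 151]
 [160 132 157 156 154  63  45  46  43  42  81  86  85  83 151]
 [159 127 157 156 125  45  40  42  42  46  80  86  88  87 150]
 [160 128 157 159 127  44  41  41  42  41  74  88  86 135 149]
 [160 130 158 158 123  44  47  46  48  43  69  86  90 135 150]
 [161 130 156 157 100  52  69  74  69  53  68  85  87 134 149]
 [160 128 156 158  93  70  72  73  72  70  61  84  89 134 149]
 [161 128 157 156  95  76  77  71  71  71  64  85  85 134 152]
 [161 129 156 156 101  78  77  75  71  72  80  85  87 132 150]
 [155 132 157 159  87 127  88  75  84 100  84  85  84 134 149]
 [154 130 156 157  98 151 155 155 150 118  86  87  87 131 150]
 [150 129 157 155 114 149 158 153 150 109  84  87  84 133 151]
 [150 132 157 157 114 153 155 152 148 108  83  85  89 136 151]
 [149 131 153 155 113 154 153 152 145 104  86  85  95 147 150]]
[321.10147515 198.48896892] [321.12325952 193.06128825] [321.08001036 203.85863874]
[320.97792824 208.40635431] [321.00103998 202.47302051] [320.95524046 214.26257954]
[[ 98  99 102 106 101  79  79  82  92  96 100  92  85  77  73  61  95  96
   94  91]
 [100 100 100 103 101  71  80  82  90  93  96  90  80  75  70  58  91  94
   94  86]]
[0.51461489 0.07088177 0.014     ]
[0.61859771 0.07280223 0.014     ]
[ 0.62478488 -0.07046006  0.014     ]
```

```bash
python3 -m creep '[-0.005,0.0005,0.04,0,1, -0.005,0.0005,0.08,0,1, -0.005,0.0005,0.105,0,1, -0.005,0.0005,0.118,0,1, -0.005,0.0005,0.118,0,0.5, -0.005,0.0005,0.118,0,0.1, -0.005,0.0005,0.118,0,0, -0.005,0.0005,0.118,0,0]' 40
python3 -m creep '[0,0,0,0,0, 0,0,0,0,0, 0,0,0,0,0, 0,0,0,0,0, 0,0,0,0,0, 0,0,0,0,0, 0,0,0,0,0, 0,0,0,0,0]'
python3 -c "
from h import *
togo([.609,-.053,.082],0)"
```

```text
time_s: 2.6
tool_pos: [0.5281, 0.0283, 0.0836]
eef_rot: [0.708, 0.706, 0.001, 0.001]
force: [-0.7, 0.3, -0.5]
gripper_width: 0.33
finger_force: 0.0
time_s: 3.4
tool_pos: [0.5279, 0.0283, 0.083]
eef_rot: [0.708, 0.706, 0.0, 0.001]
force: [-0.5, -0.2, 5.6]
gripper_width: 0.096
finger_force: 39.2
t 3.4 pos [0.5279 0.0283 0.083 ] head 1.569 tilt [ 1.3e-03 -2.0e-04 -1.0e+00] q [ 0.4   0.34 -0.62  1.86  0.23  1.01 -0.32]
shift [-0.0812  0.0813  0.0011] twist 1.569 F [-0.52 -0.24  5.56]
```

```bash
python3 -m creep '[-0.001,0.0095,-0.001,0.12,0, -0.0032,0.0188,-0.0015,0.24,0, -0.0065,0.0278,-0.0015,0.36,0, -0.0108,0.0364,-0.0015,0.48,0, -0.0161,0.0443,-0.0015,0.6,0, -0.0224,0.0516,-0.0015,0.72,0, -0.0294,0.0581,-0.0015,0.84,0, -0.0372,0.0636,-0.0015,0.96,0]'
python3 -c "
from h import *
togo([.524+.0798*np.cos(.0),-.0514-.0798*np.sin(0.0),.082],0.01)
for t in np.arange(1.08,1.6,.08):
  p=[.524+.0798*np.sin(t+.049),-.0514+.0798*np.cos(t+.049),.083]
  s=get_state();M=R.from_quat(s['eef_rot']).as_matrix();print(round(t,2),(M.T@(np.array(p)-s['tool_pos'])).round(4),round(t-1.569+np.arctan2(M[1,0],M[0,0]),3))
"
```

```text
time_s: 4.2
tool_pos: [0.5916, -0.0083, 0.0834]
eef_rot: [0.955, 0.298, 0.001, -0.0]
force: [5.5, 2.2, -6.3]
gripper_width: 0.097
finger_force: 38.9
t 4.2 pos [ 0.5916 -0.0083  0.0834] head 0.605 tilt [ 0.001   0.0011 -1.    ] q [ 0.28  0.43 -0.42  1.71  0.19  1.05 -1.17]
shift [-0.0145  0.0424  0.0014] twist 0.595 F [ 5.46  2.21 -6.3 ]
1.08 [-0.0014  0.01    0.0004] 0.116
1.16 [-0.0026  0.0163  0.0004] 0.196
1.24 [-0.0044  0.0224  0.0004] 0.276
1.32 [-0.0067  0.0284  0.0004] 0.356
1.4 [-0.0094  0.0341  0.0004] 0.436
1.48 [-0.0126  0.0397  0.0004] 0.516
1.56 [-0.0162  0.0449  0.0004] 0.596
```

```bash
python3 -m creep '[-0.0014,0.01,0,0.116,0, -0.0026,0.0163,0,0.196,0, -0.0044,0.0224,0,0.276,0, -0.0067,0.0284,0,0.356,0, -0.0094,0.0341,0,0.436,0, -0.0126,0.0397,0,0.516,0, -0.0162,0.0455,0,0.596,0, -0.0162,0.047,0,0.6,0]'
python3 -m creep '[0,0,0,0,0, 0,0.001,0,0,0, 0,0.002,0,0,0, 0,0.002,0,0,0, 0,0.002,0,0,0, 0,0.002,0,0,0, 0,0.002,0,0,0, 0,0.002,0,0,0]'
python3 -c "
from h import *
togo([.524+.0798*np.cos(.0),-.0514-.0798*np.sin(0.0),.082],0.01)"
```

```text
time_s: 5.0
tool_pos: [0.605, -0.0549, 0.0833]
eef_rot: [1.0, 0.004, 0.001, -0.001]
force: [2.5, 7.6, -4.6]
gripper_width: 0.097
finger_force: 39.8
time_s: 5.8
tool_pos: [0.605, -0.0551, 0.0834]
eef_rot: [1.0, 0.006, 0.0, -0.002]
force: [4.4, 9.6, -5.9]
gripper_width: 0.097
finger_force: 39.7
t 5.8 pos [ 0.605  -0.0551  0.0834] head 0.012 tilt [ 0.001   0.0039 -1.    ] q [ 0.25  0.44 -0.29  1.67  0.14  1.05 -1.64]
shift [-0.0012 -0.0037  0.0014] twist 0.002 F [ 4.4   9.57 -5.91]
```

```bash
python3 -m creep '[0,0,0,0,0.6, 0,0,0,0,0.6, 0,0,0,0,0.6, 0,0,0,0,0.6, 0,0,-0.02,0,0.6, 0,0,-0.06,0,0.8, 0,0,-0.1,0,1, 0,0,-0.1,0,1]'
python3 -m creep '[-0.004,-0.004,0,-0.15,1, -0.008,-0.009,0,-0.3,1, -0.013,-0.013,0,-0.45,1, -0.018,-0.018,0,-0.6,1, -0.023,-0.023,0,-0.75,1, -0.03,-0.028,0,-0.9,1, -0.035,-0.033,0,-1.05,1, -0.04,-0.037,0,-1.19,1]'
python3 -m creep '[0,0,0,-0.13,1, 0,0,0,-0.26,1, 0,0,0,-0.37,1, 0,0,0,-0.37,1, 0,0,0,-0.37,1, 0,0,0,-0.37,1, 0,0,0,-0.37,1, 0,0,0,-0.37,1]'
python3 -c "
from h import *
togo([.565,-.02,.18],np.pi/2)
C=cam('wrist'); np.save('C2.npy',np.r_[C[0],C[1],C[2],C[3].ravel(),C[4]])
im=save('wrist','w2')[:,:,::-1]
cv2.imwrite('pics/w2c.png',cv2.resize(im[60:360,180:480],(800,800))[:600])
cv2.imwrite('pics/w2c.png',cv2.resize(im[100:340,160:480],(800,600),interpolation=cv2.INTER_CUBIC))
"
```

```text
time_s: 6.6
tool_pos: [0.6073, -0.0591, 0.1901]
eef_rot: [1.0, 0.004, 0.005, 0.001]
force: [-0.1, -0.1, -0.5]
gripper_width: 0.999
finger_force: 0.0
time_s: 7.4
tool_pos: [0.5638, -0.0221, 0.1836]
eef_rot: [0.824, 0.567, -0.0, 0.0]
force: [0.2, -0.1, -0.3]
gripper_width: 0.999
finger_force: 0.0
time_s: 8.2
tool_pos: [0.5641, -0.0222, 0.1838]
eef_rot: [0.708, 0.706, -0.0, 0.0]
force: [0.8, 0.2, -0.0]
gripper_width: 1.002
finger_force: 0.0
t 8.2 pos [ 0.5641 -0.0222  0.1838] head 1.568 tilt [ 1.e-04 -1.e-04 -1.e+00] q [ 0.42  0.28 -0.54  1.68  0.15  1.22 -0.16]
shift [0.0022 0.0009 0.0038] twist -0.003 F [ 0.75  0.21 -0.03]
```

View pics/w2c.png

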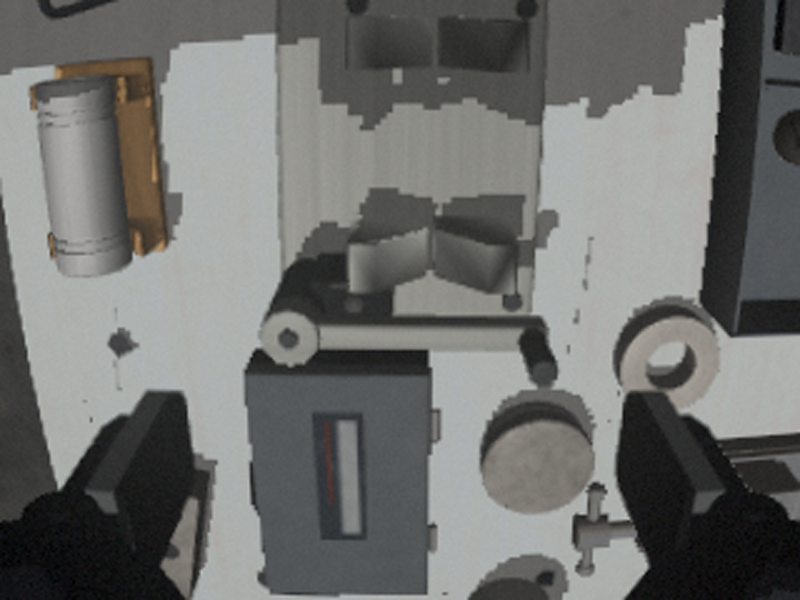

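The stop arm now lies across the end of the V, from hinge (290,337) to pin top (543,373) in the crop. The V root runs from (436,70) to (431,268).

```bash
python3 - <<'E'
from h import *
a=np.load('C2.npy');C=(a[0],a[1],a[2],a[3:12].reshape(3,3),a[12:])
f=lambda x,y,z:onz('wrist',(160+x/2.5-.3,100+y/2.5-.3),z,C)
for n,p in dict(rootfar0=(437,16,.035),rootfar1=(436,70,.035),rootnear0=(433,215,.035),rootnear1=(431,268,.035),pin=(543,373,.099),hinge=(290,337,.073),
  armL=(330,321,.072),armR=(520,319,.072),fL=(349,240,.056),fR=(517,240,.056),pL0=(279,60,.014),pL1=(281,250,.014),pR0=(546,60,.014),pR1=(535,300,.014),
  farL=(348,18,.056),farR=(527,18,.056),sN1=(350,293,.056),sN2=(510,293,.056)).items(): print(n,f(*p).round(4))
# long barrel from w1
a=np.load('C1.npy');C=(a[0],a[1],a[2],a[3:12].reshape(3,3),a[12:])
im=cv2.imread('pics/w1.png'); hsv=cv2.cvtColor(im,cv2.COLOR_BGR2HSV)
for v in (30,55,80,105):
    r=im[v,205:280].astype(int); print(v,[ (205+i,*r[i]) for i in range(0,75,3)])
E
```

```text
rootfar0 [0.576  0.0551 0.035 ]
rootfar1 [0.5757 0.0353 0.035 ]
rootnear0 [ 0.5748 -0.0194  0.035 ]
rootnear1 [ 0.5742 -0.0405  0.035 ]
pin [ 0.6081 -0.0542  0.099 ]
hinge [ 0.5242 -0.0528  0.073 ]
armL [ 0.5383 -0.0471  0.072 ]
armR [ 0.604  -0.0467  0.072 ]
fL [ 0.5445 -0.0228  0.056 ]
fR [ 0.6041 -0.023   0.056 ]
pL0 [0.515  0.0386 0.014 ]
pL1 [ 0.5127 -0.0396  0.014 ]
pR0 [0.6199 0.0384 0.014 ]
pR1 [ 0.6193 -0.0622  0.014 ]
farL [0.5455 0.0547 0.056 ]
farR [0.6055 0.055  0.056 ]
sN1 [ 0.5443 -0.0428  0.056 ]
sN2 [ 0.6024 -0.0431  0.056 ]
30 [(205, np.int64(177), np.int64(179), np.int64(175)), (208, np.int64(177), np.int64(179), np.int64(174)), (211, np.int64(176), np.int64(179), np.int64(175)), (214, np.int64(178), np.int64(180), np.int64(177)), (217, np.int64(176), np.int64(179), np.int64(175)), (220, np.int64(173), np.int64(178), np.int64(175)), (223, np.int64(178), np.int64(181), np.int64(176)), (226, np.int64(111), np.int64(112), np.int64(113)), (229, np.int64(134), np.int64(137), np.int64(136)), (232, np.int64(145), np.int64(148), np.int64(150)), (235, np.int64(150), np.int6
[... 3815 characters left out ...]
, np.int64(73), np.int64(75), np.int64(74)), (241, np.int64(68), np.int64(69), np.int64(69)), (244, np.int64(56), np.int64(58), np.int64(59)), (247, np.int64(52), np.int64(71), np.int64(88)), (250, np.int64(49), np.int64(69), np.int64(90)), (253, np.int64(43), np.int64(51), np.int64(65)), (256, np.int64(45), np.int64(57), np.int64(69)), (259, np.int64(97), np.int64(99), np.int64(101)), (262, np.int64(103), np.int64(103), np.int64(105)), (265, np.int64(102), np.int64(103), np.int64(105)), (268, np.int64(100), np.int64(102), np.int64(103)), (271, np.int64(102), np.int64(103), np.int64(105)), (274, np.int64(102), np.int64(104), np.int64(106)), (277, np.int64(102), np.int64(102), np.int64(105))]
```

```bash
python3 -m creep '[0.015,-0.015,0,0.03,1, 0.03,-0.03,0,0.06,1, 0.045,-0.045,0,0.09,1, 0.06,-0.06,0,0.12,1, 0.08,-0.08,0.01,0.15,1, 0.1,-0.1,0.02,0.175,1, 0.115,-0.12,0.03,0.175,1, 0.12,-0.124,0.034,0.175,1]'
python3 -c "
from h import *
togo([.444,.157,.15],1.396)
C=cam('wrist'); np.save('C3.npy',np.r_[C[0],C[1],C[2],C[3].ravel(),C[4]])
im=save('wrist','w3')[:,:,::-1]
print(proj('wrist',[.444,.157,.036],C),proj('wrist',[.4345,.105,.036],C),proj('wrist',[.4535,.211,.036],C))
cv2.imwrite('pics/w3c.png',cv2.resize(im[20:320,120:520],(800,600),interpolation=cv2.INTER_CUBIC))
"
```

```text
time_s: 9.05
tool_pos: [0.4383, 0.0995, 0.1491]
eef_rot: [0.766, 0.643, -0.001, -0.0]
force: [0.1, -0.5, -0.3]
gripper_width: 1.0
finger_force: 0.0
t 9.05 pos [0.4383 0.0995 0.1491] head 1.396 tilt [-9.e-04 -8.e-04 -1.e+00] q [ 0.31  0.06 -0.64  1.99  0.04  1.1  -0.53]
shift [ 0.0576 -0.0044 -0.0009] twist 0.0 F [ 0.11 -0.46 -0.26]
[315.9675727  130.66748839] [315.90659546 194.39026987] [315.75213182  62.28256866]
```

View pics/w3c.png

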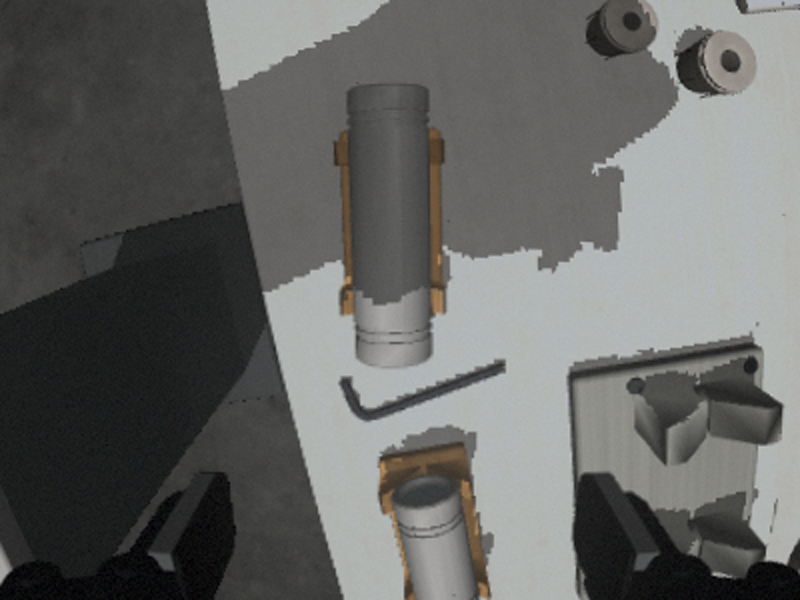

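Barrel in the crop: far end (388,84), near end (394,366), lying between the cradle rails.

```bash
python3 - <<'E'
from h import *
a=np.load('C3.npy');C=(a[0],a[1],a[2],a[3:12].reshape(3,3),a[12:])
f=lambda x,y,z:onz('wrist',(120+x/2-.3,20+y/2-.3),z,C)
print('cam',-C[3].T@C[4])
p,q=f(388,84,.052),f(394,366,.052);print(p,q,np.linalg.norm(p-q))
for y in(120,330):print(f(388.3 if y<200 else 394,y,.036))
d=(p-q)/np.linalg.norm(p-q);print('head',np.arctan2(d[1],d[0]));c=(p+q)/2;print(c)
# cradle corner check z=.034 saddles outer
for x,y in((337,135),(442,135),(343,312),(442,310)):print(f(x,y,.034))
togo([c[0],c[1],.025],np.arctan2(d[1],d[0]))
E
```

```text
cam [0.45259201 0.17647306 0.28308196]
[0.45204855 0.20947208 0.052     ] [0.435059   0.10282483 0.052     ] 0.10799204079268501
[0.44957303 0.19741738 0.036     ]
[0.43664451 0.11309172 0.036     ]
head 1.4128177427419664
[0.44355378 0.15614846 0.052     ]
[0.42855176 0.1954943  0.034     ]
[0.46933056 0.18801296 0.034     ]
[0.41710641 0.12388652 0.034     ]
[0.45754058 0.1175534  0.034     ]
t 9.1 pos [0.4388 0.0994 0.149 ] head 1.396 tilt [-9.e-04 -7.e-04 -1.e+00] q [ 0.31  0.06 -0.64  1.99  0.04  1.1  -0.53]
shift [ 0.0568 -0.0051  0.124 ] twist -0.017 F [-0.67  0.89 -0.21]
```

```bash
python3 -m creep '[0.02,-0.002,0.01,-0.017,1, 0.045,-0.005,0.02,-0.017,1, 0.057,-0.005,0.04,-0.017,1, 0.057,-0.005,0.07,-0.017,1, 0.057,-0.005,0.1,-0.017,1, 0.057,-0.005,0.12,-0.017,1, 0.057,-0.005,0.127,-0.017,1, 0.057,-0.005,0.127,-0.017,1]' 60
python3 -m creep '[0,0,0,0,0.6, 0,0,0,0,0.4, 0,0,0,0,0.2, 0,0,0,0,0.1, 0,0,0,0,0.1, 0,0,0,0,0.1, 0,0,0,0,0.1, 0,0,0,0,0.1]'
python3 -c "
from h import *
togo([.575,.0065,.13],np.pi/2-.017)"
```

```text
time_s: 9.9
tool_pos: [0.4457, 0.1547, 0.0224]
eef_rot: [0.762, 0.648, -0.0, -0.0]
force: [0.2, -0.3, 0.4]
gripper_width: 1.0
finger_force: 0.0
time_s: 10.7
tool_pos: [0.4429, 0.1556, 0.0231]
eef_rot: [0.761, 0.649, -0.002, -0.001]
force: [-16.0, 0.3, 16.7]
gripper_width: 0.359
finger_force: 58.1
t 10.7 pos [0.4429 0.1556 0.0231] head 1.412 tilt [-0.0043 -0.0014 -1.    ] q [ 0.16  0.32 -0.65  2.04  0.26  0.86 -0.8 ]
shift [-0.1266  0.1536 -0.1072] twist -0.142 F [-16.03   0.33  16.74]
```

```bash
python3 -m creep '[0,0,-0.015,0,0.1, 0,0,-0.045,0,0.1, 0,0,-0.075,0,0.1, 0,0,-0.1,0,0.1, -0.01,0.013,-0.108,-0.02,0.1, -0.03,0.037,-0.108,-0.05,0.1, -0.05,0.061,-0.108,-0.08,0.1, -0.07,0.085,-0.108,-0.12,0.1]'
python3 -c "
from h import *
togo([.575,.0085,.13],np.pi/2-.017)"
```

```text
time_s: 11.5
tool_pos: [0.5191, 0.0713, 0.1317]
eef_rot: [0.721, 0.693, 0.0, 0.001]
force: [0.1, 0.4, -1.9]
gripper_width: 0.355
finger_force: 60.0
t 11.5 pos [0.5191 0.0713 0.1317] head 1.532 tilt [ 1.3e-03 -5.0e-04 -1.0e+00] q [ 0.33  0.26 -0.63  1.83  0.17  1.1  -0.39]
shift [-0.0606  0.0582  0.0018] twist -0.022 F [ 0.15  0.42 -1.92]
```

```bash
python3 -m creep '[-0.01,0.012,0,-0.01,0.1, -0.025,0.027,0,-0.022,0.1, -0.04,0.042,0,-0.022,0.1, -0.05,0.052,0,-0.022,0.1, -0.0566,0.0582,0.005,-0.022,0.1, -0.0566,0.0582,0.015,-0.022,0.1, -0.0566,0.0582,0.025,-0.022,0.1, -0.0566,0.0582,0.025,-0.022,0.1]'
python3 -c "
from h import *
togo([.575,.0125,.105],np.pi/2-.017)
C=cam('wrist'); np.save('C4.npy',np.r_[C[0],C[1],C[2],C[3].ravel(),C[4]])
im=save('wrist','w4')[:,:,::-1]; save('side','s4')
cv2.imwrite('pics/w4c.png',cv2.resize(im[100:400,120:520],(800,600),interpolation=cv2.INTER_CUBIC))
"
```

```text
time_s: 12.3
tool_pos: [0.5724, 0.0145, 0.1037]
eef_rot: [0.713, 0.701, -0.001, -0.001]
force: [-0.6, -0.3, -1.9]
gripper_width: 0.353
finger_force: 60.0
t 12.3 pos [0.5724 0.0145 0.1037] head 1.554 tilt [-3.4e-03  3.0e-04 -1.0e+00] q [ 0.37  0.39 -0.57  1.73  0.23  1.09 -0.3 ]
shift [-0.0019  0.0026 -0.0013] twist 0.0 F [-0.59 -0.28 -1.92]
```

View pics/w4c.png

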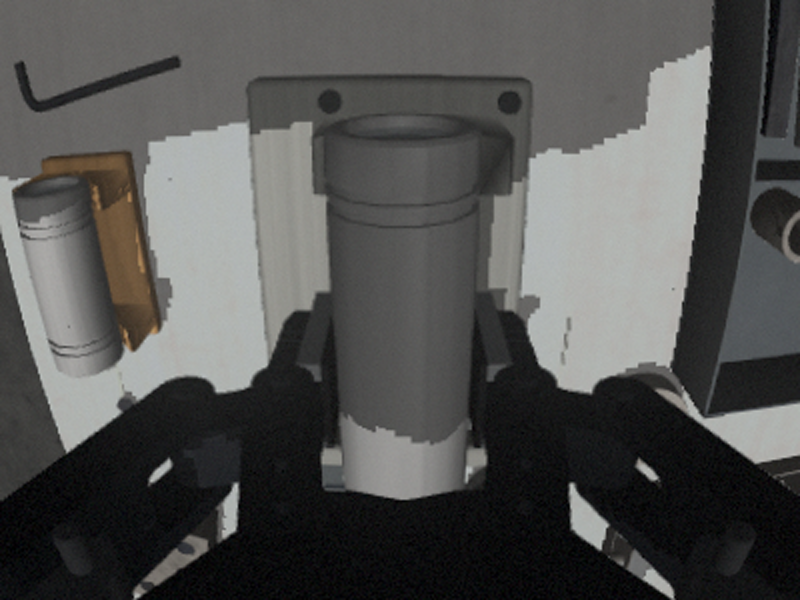

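The barrel is gripped straight along the V; its far end centre is at (405,128) in the crop.

```bash
python3 - <<'E'
from h import *
a=np.load('C4.npy');C=(a[0],a[1],a[2],a[3:12].reshape(3,3),a[12:])
for y in(114,128,140):print(onz('wrist',(120+405/2-.3,100+y/2-.3),.133 if y==114 else .117 if y==128 else .101,C))
print('axis',[onz('wrist',(120+x/2,100+y/2),.117,C).round(4) for x,y in((403.5,200),(404,300),(404.5,410))])
for x,y in((251,80),(531,80)):print('plate corner',onz('wrist',(120+x/2,100+y/2),.014,C))
print('saddle far',[onz('wrist',(120+x/2,100+140/2),.056,C).round(4) for x in (314,512)])
togo([.575,.0125,.105],np.pi/2-.017)
E
```

```text
[0.57404245 0.07490634 0.133     ]
[0.57390125 0.06940795 0.117     ]
[0.57375481 0.06359702 0.101     ]
axis [array([0.5735, 0.0543, 0.117 ]), array([0.5732, 0.0315, 0.117 ]), array([0.5728, 0.0016, 0.117 ])]
plate corner [0.51702752 0.06914896 0.014     ]
plate corner [0.61988145 0.06712788 0.014     ]
saddle far [array([0.5462, 0.0545, 0.056 ]), array([0.606 , 0.0536, 0.056 ])]
t 12.4 pos [0.5735 0.0143 0.1054] head 1.554 tilt [-9.e-04  2.e-04 -1.e+00] q [ 0.37  0.39 -0.57  1.73  0.23  1.09 -0.29]
shift [-0.0018  0.0015  0.0004] twist 0.0 F [-0.51  0.61 -3.2 ]
```

```bash
python3 -m creep '[-0.002,0.001,0.005,0,0.1, -0.003,0.002,0.015,0,0.1, -0.003,0.002,0.025,0,0.1, -0.003,0.002,0.035,0,0.1, -0.003,0.002,0.043,0,0.1, -0.003,0.002,0.05,0,0.1, -0.003,0.002,0.055,0,0.1, -0.003,0.002,0.055,0,0.1]'
python3 -c "
from h import *
togo([.575,.0065,.0445],np.pi/2-.017)"
```

```text
time_s: 13.2
tool_pos: [0.5757, 0.0105, 0.05]
eef_rot: [0.713, 0.701, -0.0, -0.0]
force: [-0.1, -0.1, -2.1]
gripper_width: 0.355
finger_force: 60.0
t 13.2 pos [0.5757 0.0105 0.05  ] head 1.553 tilt [-0.001  0.    -1.   ] q [ 0.35  0.47 -0.55  1.76  0.28  0.99 -0.32]
shift [-0.004  -0.0006  0.0055] twist -0.001 F [-0.07 -0.05 -2.14]
```

Still free (only the barrel's weight). I'll lower slowly until it touches.

```bash
python3 -m creep '[0,0,0.001,0,0.1, 0,0,0.002,0,0.1, 0,0,0.003,0,0.1, 0,0,0.004,0,0.1, 0,0,0.005,0,0.1, 0,0,0.0055,0,0.1, 0,0,0.0055,0,0.1, 0,0,0.0055,0,0.1]'
python3 -c "
from h import *
togo([.575,.0065,.0445],np.pi/2-.017);print(get_state()['moment'])"
```

```text
time_s: 14.0
tool_pos: [0.5759, 0.0105, 0.0463]
eef_rot: [0.713, 0.701, -0.0, 0.0]
force: [-6.8, -0.7, 9.2]
gripper_width: 0.356
finger_force: 61.6
t 14.0 pos [0.5759 0.0105 0.0463] head 1.553 tilt [-2.e-04 -7.e-04 -1.e+00] q [ 0.35  0.47 -0.54  1.77  0.29  0.98 -0.33]
shift [-0.004  -0.0009  0.0018] twist -0.001 F [-6.85 -0.66  9.21]
[-0.17261086  1.277506   -0.01874434]
```

```bash
python3 -m creep '[0,-0.0006,-0.001,0,0.1, 0,-0.0012,-0.0015,0,0.1, -0.001,-0.0012,-0.0015,0,0.1, -0.002,-0.0012,-0.0015,0,0.1, -0.003,-0.0012,-0.0015,0,0.1, -0.004,-0.0012,-0.0015,0,0.1, -0.0045,-0.0012,-0.0015,0,0.1, -0.0045,-0.0012,-0.0015,0,0.1]'
python3 -c "
from h import *
togo([.575,.0065,.0445],np.pi/2-.017);print(get_state()['moment'])"
```

```text
time_s: 14.8
tool_pos: [0.5748, 0.0058, 0.0468]
eef_rot: [0.713, 0.701, -0.0, 0.0]
force: [0.0, -0.4, -1.9]
gripper_width: 0.354
finger_force: 60.1
t 14.8 pos [0.5748 0.0058 0.0468] head 1.553 tilt [ 0.e+00 -1.e-04 -1.e+00] q [ 0.36  0.47 -0.54  1.77  0.28  0.98 -0.32]
shift [0.0007 0.0002 0.0023] twist -0.001 F [ 0.03 -0.4  -1.87]
[ 0.01048348 -0.02658446 -0.00553368]
```

```bash
python3 -m creep '[-0.0005,0,0,0,0.1, -0.001,0,0,0,0.1, -0.0015,0,0,0,0.1, -0.002,0,0,0,0.1, -0.0025,0,0,0,0.1, -0.0025,0,0,0,0.1, -0.0025,0,0,0,0.1, -0.0025,0,0,0,0.1]'
python3 -c "
from h import *
togo([.575,.0065,.0445],np.pi/2-.017);print(get_state()['moment'])"
```

```text
time_s: 15.6
tool_pos: [0.5747, 0.0052, 0.0469]
eef_rot: [0.713, 0.701, 0.001, -0.001]
force: [0.4, 6.9, -2.8]
gripper_width: 0.358
finger_force: 60.1
t 15.6 pos [0.5747 0.0052 0.0469] head 1.554 tilt [ 2.0e-04  1.7e-03 -1.0e+00] q [ 0.36  0.47 -0.54  1.77  0.28  0.98 -0.31]
shift [0.0013 0.0003 0.0024] twist 0.0 F [ 0.42  6.86 -2.81]
[ 1.30697766  0.0244631  -0.05122191]
```

```bash
python3 -m creep '[0.001,0,0,0,0.1, 0.0022,0,0,0,0.1, 0.0022,0,0.0005,0,0.1, 0.0022,0,0.001,0,0.1, 0.0022,0,0.0015,0,0.1, 0.0022,0,0.002,0,0.1, 0.0022,0,0.0025,0,0.1, 0.0022,0,0.0025,0,0.1]'
python3 -c "
from h import *
togo([.575,.0065,.0445],np.pi/2-.017);print(get_state()['moment'])"
```

```text
time_s: 16.4
tool_pos: [0.575, 0.0054, 0.0454]
eef_rot: [0.714, 0.701, -0.0, 0.0]
force: [-5.4, 0.0, 11.1]
gripper_width: 0.358
finger_force: 61.6
t 16.4 pos [0.575  0.0054 0.0454] head 1.552 tilt [ 4.e-04 -8.e-04 -1.e+00] q [ 0.36  0.47 -0.54  1.77  0.29  0.98 -0.32]
shift [ 0.0011 -0.      0.0009] twist -0.002 F [-5.43  0.   11.14]
[-0.10970781  1.14969735 -0.1330942 ]
```

```bash
python3 -m creep '[0,-0.0002,-0.0005,0,0.1, 0,-0.0005,-0.001,0,0.1, 0,-0.0008,-0.0008,0,0.1, 0,-0.0008,-0.0004,0,0.1, 0,-0.0008,0,0,0.1, 0,-0.0008,0,0,0.1, 0,-0.0008,0,0,0.1, 0,-0.0008,0,0,0.1]'
python3 -c "
from h import *
togo([.575,.0065,.0445],np.pi/2-.017);print(get_state()['moment'])"
```

```text
time_s: 17.2
tool_pos: [0.5749, 0.0054, 0.0453]
eef_rot: [0.714, 0.7, 0.001, 0.001]
force: [-0.8, -0.8, 8.8]
gripper_width: 0.349
finger_force: 61.3
t 17.2 pos [0.5749 0.0054 0.0453] head 1.552 tilt [ 1.9e-03 -5.0e-04 -1.0e+00] q [ 0.36  0.47 -0.54  1.77  0.28  0.98 -0.32]
shift [0.0011 0.0001 0.0008] twist -0.002 F [-0.75 -0.8   8.82]
[-0.19744641  0.13658562 -0.26973867]
```

```bash
python3 -m creep '[0,-0.0001,0,0.004,0.1, 0,-0.0001,0.0003,0.008,0.1, 0,-0.0001,0.0003,0.008,0.1, 0,-0.0001,0.0003,0.008,0.1, 0,-0.0001,0.0003,0.008,0.1, 0,-0.0001,0.0003,0.008,0.1, 0,-0.0001,0.0003,0.008,0.1, 0,-0.0001,0.0003,0.008,0.1]'
python3 -c "
from h import *
im=save('side','s5')[:,:,::-1]
togo([.575,.0065,.0445],np.pi/2-.017);print(get_state()['moment'])
cv2.imwrite('pics/s5c.png',cv2.resize(im[165:285,240:400],(800,600),interpolation=cv2.INTER_CUBIC))"
```

```text
time_s: 18.0
tool_pos: [0.5749, 0.0054, 0.0453]
eef_rot: [0.716, 0.698, 0.001, 0.001]
force: [-1.3, -1.1, 11.4]
gripper_width: 0.356
finger_force: 61.8
t 18.05 pos [0.5749 0.0055 0.0453] head 1.545 tilt [ 2.1e-03 -8.0e-04 -1.0e+00] q [ 0.35  0.47 -0.54  1.77  0.28  0.98 -0.32]
shift [0.001  0.0001 0.0008] twist -0.009 F [-1.35 -2.59 11.87]
[-0.34934868  0.27610175  0.16259954]
```

View pics/s5c.png

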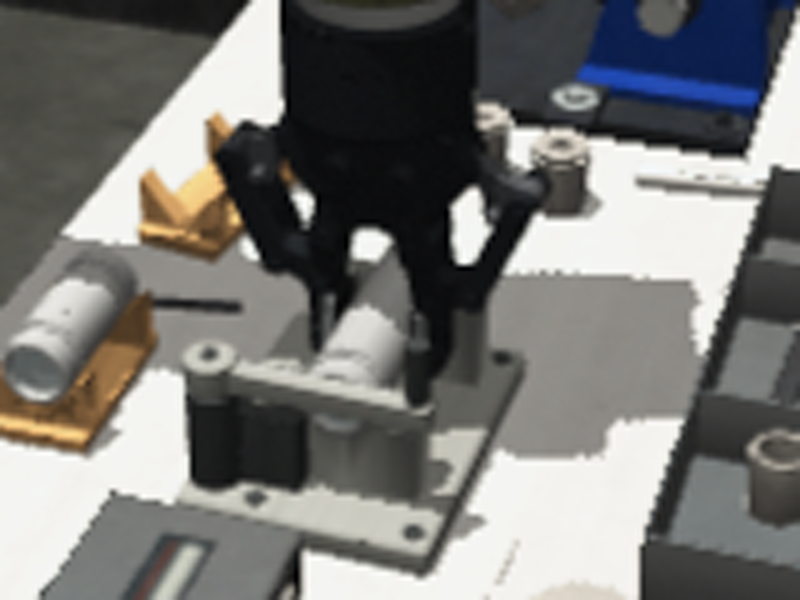

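The side view shows the barrel lying in the V behind the swung-out arm (around (370,350) in the crop), still gripped. The load is about 12 N down with almost no sideways force, so both faces are bearing.

```bash
python3 -c "
from rig import *
print(finish_job()); s=get_state(); print(s['time_s'],s['force'],s['tool_pos'])"
```

```text
the job is handed in; nothing more can be done
None
the job is handed in; nothing more can be done
```

I swung the end stop out to its hard stop and laid the long barrel in the V against it, then handed the job in at about 18 s with it still gripped and pressed down at about 12 N with little sideways force; no verdict came back.

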